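# Tip palm-sugar lumps from a flap-front caddy into a bowl

### The arm

A 6-joint arm with a two-finger parallel gripper is mounted at the origin on the work surface. World frame = base frame: x ahead of the robot, y to its left, z up, the work surface at z = 0. Lengths are in m, angles in rad, forces in N, time in s.
With the tool pointing down it reaches from about 0.35 to 0.775 m from the base axis. Payload 5.5 kg.
Tool frame: the origin (TCP) lies at the very end of the fingers, on their centre line; the grasp point (between the pads) lies env.pinch_z behind it (env.pinch_z is the distance from the TCP to the grasp point, in m); z points along the fingers, y is the line along which they close (so a half turn about z gives the same grasp; the last joint's range is limited). The gripper opens to 85 mm and grips with 20 to 120 N. Pads are 22 mm wide; open, the fingers measure 114 mm over their backs; the gripper's body (76 mm by 85 mm) begins 54 mm behind the grasp point. The pads swing forward as they close: fully open they stand 13 mm farther back than shut.
Start: joints at [1.156, 0.313, 0.046, 1.304, 0, 1.431], TCP at [0.156, 0.553, 0.231] pointing down, gripper open.
Joint ranges: [-2.76, 2.76], [-0.86, 1.69], [-1.03, 1.26], [-2.2, 2.34], [-1.47, 1.5], [-3.14, 3.14]. Speed limits (rad/s): [2.57, 2.57, 3.14, 3.14, 3.14, 3.14].

### API

Orientations are given as a unit quaternion [w, x, y, z].
In Python, from workcell import env, eyes gives the robot as it stands.
- The arm moves only by the shell command python3 -m jog 'ROWS' [FORCE]. ROWS is JSON, one flat list of numbers, 7 for each row, row after row: the shift along the world's x, y, z as a fraction of full scale, then the turn, a rotation vector about the world's x, y, z as a fraction of full scale, then the opening, from -1 (shut) to 1 (fully open), so that 0 is half open. A call has 1 to 12 rows; each row is the pose to reach, as a shift and turn from the pose commanded when the call began, turning the shorter way round; what a row does not reach only later rows make up. Full scale, the value 1, is 20 cm for a shift and pi rad for a turn. A row lasts 1/12 s, in which the tool goes at most 41.7 mm and 7.16 degrees, less where a joint would pass 70% of its speed; a pose out of reach is approached as far as the arm can. A call with a number of a shift or a turn outside -1 to 1 is refused whole. A call with a gripper value outside its range is refused whole. The fingers move at their own pace and stop on an object; FORCE is the grip in N (left out, the last holds). Time passes only in rows, so rows that repeat a pose let the fingers close. It gives the time, the measured TCP pose, the force, the opening and the grip force at its end, in the units of the state.
- env.get_state(): the state, without advancing time (a new reading comes with each control period).
- eyes.read_camera(name): name is "scene" or "top"; returns (picture, depth): 480x640x3 uint8, red, green, blue; 480x640 float32, m along the optical axis (not along the pixel's ray), 0 where there is no reading.
- eyes.calibration(name): a dict with "fx", "fy", "cx", "cy" (pixels), "R" (3x3) and "t" (3): a world point X has camera coordinates R X + t. Camera axes: x right, y down, z forward; pixel columns grow to the right and rows downward; lengths in m; the calibration is good to about 2 mm. A picture is of the moment at which its call begins. calibration takes no time and is no camera call.
- env.hand_in(): hands the job in; it is judged then, once.
The state is a dict: "clock": time; "joint_pos": joint angles; "qvel": joint speeds; "tau": joint torques, N m; "tcp_pos": TCP position; "orientation": TCP orientation; "wrist_force": force on the tool from outside, world axes, zero at the start; "ft_torque": the same for the moment, N m; "finger_gap": finger opening in m; "grip_force": force on a finger pad.
Only numpy, scipy, OpenCV 4.12 (cv2) and the standard library are available. Lean on these libraries where they do the work, as an engineer would, in place of code of your own. Each camera call takes 0.05 s, during which the arm holds its last target. There are 200 camera calls.

### The job

Lift the aluminium caddy out of its wooden stand by its bail handle, stand it on the steel plate and let go. Then take it by its sides and, over the blue bowl that is empty, tip it flap end down just far enough (never past 70 degrees) that the green flap swings open and all four sugar lumps slide into that bowl. Finally stand the caddy upright on the steel plate again, flap shut, and let go, leaving the bowls, the onion and the ladle where they are.

Things in the scene. Friction and masses are not known exactly. Their poses are not given: they have to be found in the camera images.
- caddy: Loose aluminium box caddy, about 0.3 kg, 130 mm long (x) by 54 wide (y) by 70 high, walls 3 mm. Origin at the centre of its underside, z up, x towards the open end, which the green flap covers (a green band 14 mm wide on the caddy's top marks this end; the rest is bare metal). Its flat 130 x 70 mm sides are free of fittings; the grip for tipping is across the 54 mm width, behind the bail (about x = -40 mm). It starts in the stand.
- bail: Steel bail handle pivoted on the middle of the caddy's top (two legs 42 mm apart along the caddy's y; wooden sleeve 12 mm thick and 34 mm long across the top). Origin on the pivot axis, 70 mm above the caddy's underside; its z axis points from the pivot to the sleeve, its y is the caddy's y. It swings freely fore and aft (up to 69 degrees each way) with just enough friction to stay where it is left; a caddy held by the bail hangs level and cannot be tipped by it.
- bail_grip (a point): Centre of the bail's wooden sleeve, 28 mm from the pivot axis (98 mm above the caddy's underside when the bail is upright).
- flap (a joint): Opening angle of the green flap: 0 hanging shut over the mouth, grows as it swings outward, 1.9 at most. The 62 mm tall flap hangs freely from a hinge along the top edge of the caddy's open end, so it opens by as much as the caddy is tipped.
- mouth (a point): Middle of the lower lip of the caddy's mouth (caddy x = 65 mm, z = 3 mm), where the lumps leave. The lumps begin to slide at a tip of about 27 to 35 degrees.
- stand: Fixed wooden stand: base 150 x 90 x 10 mm, with two upright side boards (inner gap 66 mm, tops 70 mm above the table) along its x, open at both ends. The caddy stands on the base, lengthwise along the stand's x, its top 80 mm above the table, so its sides cannot be reached there. Origin at the centre of the underside.
- plate: Fixed round steel plate, 236 mm across, flat inside floor 216 mm across and 4 mm above the table, rim 15 mm high. Origin at the centre of the underside.
- bowl_empty: Loose blue plastic bowl with nothing in it, 150 mm across the rim, 58 mm high, walls 4 mm, inner floor 5 mm up. Origin at the centre of the underside.
- bowl_onion: Loose blue bowl like the other, but with an onion in it: leave alone. Origin at the centre of the underside.
- onion: Red onion, 58 mm across, in its bowl. Origin at the bottom of it as it starts.
- ladle: Loose wooden ladle, 280 mm long, lying on the table beyond the work; leave alone. Origin on the table side near the middle of its length, x towards the bowl end. Beyond it (x above 0.75) stands a fixed dark stone grinding slab, 100 mm high with its rolling stone.
- lump0: Amber palm-sugar lump 1 of 4, 22 x 18 x 16 mm, about 12 g, at first inside the caddy. Origin at the centre of its underside.
- lump1: Amber palm-sugar lump 2 of 4, 22 x 18 x 16 mm, about 12 g, at first inside the caddy. Origin at the centre of its underside.
- lump2: Amber palm-sugar lump 3 of 4, 22 x 18 x 16 mm, about 12 g, at first inside the caddy. Origin at the centre of its underside.
- lump3: Amber palm-sugar lump 4 of 4, 22 x 18 x 16 mm, about 12 g, at first inside the caddy. Origin at the centre of its underside.
Things that resemble listed ones, but are neither listed nor needed, are in the scene too. There is more than one size of the caddy; the one meant has the size given above. Several things look just like the plate: the one meant starts farthest to the robot's right.

How it is judged:
By the outcome, as a careful person would: the job done as asked, in the order asked, and still so for the second after the job is handed in, with the robot touching nothing.
It also fails if it takes over 72 s, if anything falls off the work surface, if the arm or the gripper's body presses on something with over 40 N, if the wrist force passes 120 N, or if a joint passes its speed limit or range.

## Working session

There is one attempt and no reset: what is moved stays moved. The work goes in short steps, Python scripts to look and compute and a shell command to move; the robot and the scene stay as the last step left them, time stands still between calls to the robot, and variables do not carry over. Pictures are saved under pics/ and viewed, at most 10 in all, crops included, and the job is handed in when it is done.

```bash
ls; mkdir -p pics; python3 - <<'E'
from workcell import env, eyes
import cv2,numpy as np
print(env.pinch_z, env.get_state())
for n in("top","scene"):
    p,d=eyes.read_camera(n); np.savez(f"pics/{n}0.npz",p=p,d=d); cv2.imwrite(f"pics/{n}0.png",p[...,::-1])
    c=eyes.calibration(n); print(n,{k:np.round(v,3).tolist() for k,v in c.items()})
E
```

```text
pics
0.0187 {'clock': 0.0, 'joint_pos': array([1.15640811e+00, 3.13983467e-01, 4.49539442e-02, 1.30355844e+00,
       2.46624850e-05, 1.43121290e+00]), 'qvel': array([ 0.00073688,  0.00216289,  0.00058603,  0.00096283, -0.00118977,
       -0.00129083]), 'tau': array([-7.96484946e-04, -4.80628824e+01,  2.98532975e+01,  1.94621732e-02,
       -4.47586426e-04, -1.67383590e-06]), 'tcp_pos': array([0.15581939, 0.55296098, 0.23040824]), 'orientation': array([-2.56829315e-04,  1.36970412e-01,  9.90574734e-01, -8.58300448e-04]), 'wrist_force': array([-0.20247341, -0.49627567, -0.49706971]), 'ft_torque': array([-0.04116855, -0.0461733 ,  0.04616723]), 'grip_force': 0.0, 'finger_gap': 0.08578817739790093}
top {'fx': 611.295, 'fy': 611.295, 'cx': 311.038, 'cy': 244.316, 'R': [[-0.021, -1.0, 0.007], [-0.993, 0.02, -0.12], [0.119, -0.009, -0.993]], 't': [0.008, 0.521, 1.299]}
scene {'fx': 614.323, 'fy': 614.323, 'cx': 323.847, 'cy': 247.213, 'R': [[0.604, 0.797, 0.006], [0.564, -0.422, -0.71], [-0.564, 0.432, -0.704]], 't': [-0.325, -0.253, 1.944]}
```

View pics/top0.png

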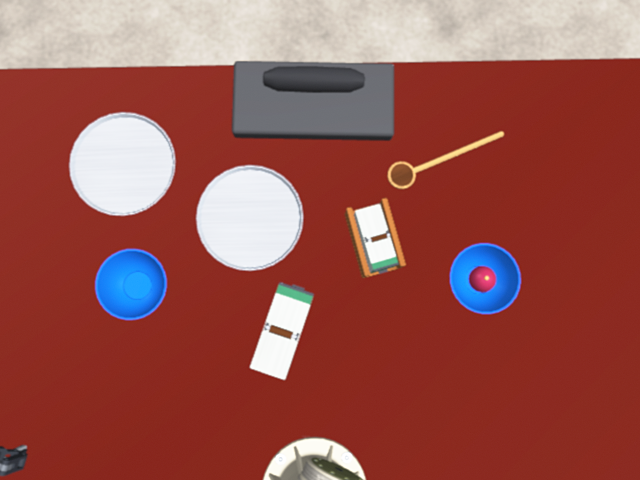

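View pics/scene0.png

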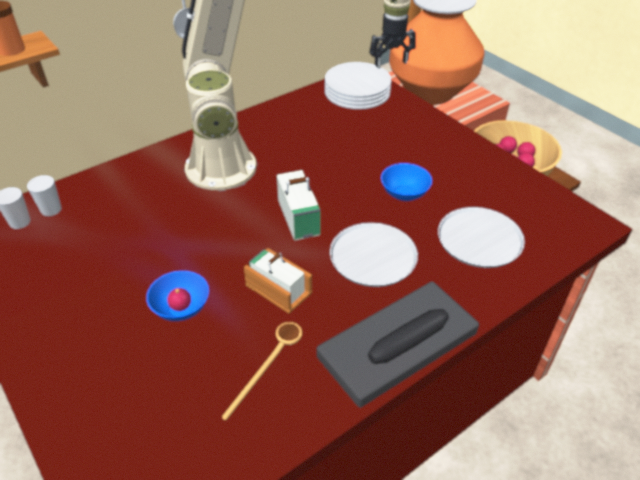

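The top view shows the caddies at (376,240), in the wooden stand with its green end at (383,266), and at (282,331), loose and larger. The plates are at (250,217) and (125,163), plus a stack of plates seen only in the scene view at (357,85). The empty bowl is at (131,284) and the onion bowl at (485,278).
Robot right is image right in this view, so I choose the caddy in the stand, the plate at (250,217) and the bowl at (131,284). Next I measure them and check a close crop.

```bash
cat > h.py <<'E'
import numpy as np,cv2
from workcell import env,eyes
def cloud(n,d):
    c=eyes.calibration(n);v,u=np.mgrid[:480,:640]
    P=np.stack([(u-c['cx'])/c['fx']*d,(v-c['cy'])/c['fy']*d,d],-1)
    X=(P-np.array(c['t']))@np.array(c['R']); X[d<=0]=np.nan; return X
def proj(n,X):
    c=eyes.calibration(n);p=np.array(c['R'])@X+c['t'];return c['fx']*p[0]/p[2]+c['cx'],c['fy']*p[1]/p[2]+c['cy']
def box(n,u0,u1,v0,v1):
    m=np.zeros((480,640),bool);m[v0:v1,u0:u1]=1;return m
def rect(X,m):
    q=X[m][:,:2]; r=cv2.minAreaRect((q*1000).astype(np.float32)); return np.round(r[0],1),np.round(r[1],1),round(r[2],1),m.sum()
E
python3 - <<'E'
from h import *
f=np.load('pics/top0.npz');p,d=f['p'],f['d'];X=cloud('top',d);z=X[...,2]
g=np.load('pics/scene0.npz');ps,ds=g['p'],g['d'];Xs=cloud('scene',ds)
hsv=cv2.cvtColor(p,cv2.COLOR_RGB2HSV)
for nm,b in(('stand caddy',box(0,340,412,195,280)),('big caddy',box(0,240,325,275,385))):
    h=z[b];print(nm,'z hist',np.histogram(h[~np.isnan(h)],bins=np.arange(-.01,.15,.01))[0])
b=box(0,340,412,195,280)
top=b&(z>.074)&(z<.088)
print('caddy top',rect(X,top), 'z',np.nanmedian(z[top]))
gr=top&(hsv[...,0]>45)&(hsv[...,0]<90)&(hsv[...,1]>100);print('green',rect(X,gr),X[gr].mean(0))
br=b&(z>.092);print('bail high',X[br].mean(0),br.sum(),rect(X,br),z[br].max())
sd=b&(z>.06)&(z<.0745);print('boards',rect(X,sd))
b2=box(0,240,325,275,385);m=b2&(z>.06);m2=m&(z<np.nanpercentile(z[m],80)+.004);print('big',rect(X,m2),np.nanmedian(z[m]),np.nanmax(z[b2]))
def circ(nm,b,lo,hi):
    q=(X[b&(z>lo)&(z<hi)][:,:2]*1000).astype(np.float32);c,r=cv2.minEnclosingCircle(q);e=cv2.fitEllipse(cv2.convexHull(q));print(nm,c,r,e,len(q))
circ('plate',box(0,190,310,160,275),.009,.03)
circ('plateL',box(0,60,185,105,220),.009,.03)
circ('bowl',box(0,90,172,243,325),.05,.07)
circ('onionbowl',box(0,445,525,238,318),.05,.07)
# scene view bail
bs=box(0,240,315,240,312)&(Xs[...,2]>.092);print('scene bail',Xs[bs].mean(0),bs.sum(),Xs[bs][:,2].max())
a=cv2.resize(p[190:285,335:415],None,fx=5,fy=5,interpolation=3);s=cv2.resize(ps[235:315,238:318],None,fx=5,fy=5,interpolation=3)
H=max(a.shape[0],s.shape[0]);pad=lambda i:np.vstack([i,np.zeros((H-i.shape[0],i.shape[1],3),np.uint8)])
cv2.imwrite('pics/crop1.png',np.hstack([pad(a),pad(s)[:,:400]])[...,::-1][:600,:800])
E
```

```text
stand caddy z hist [1316 1752   72   88   76  114  121  508 1088  842    3   32   83    0
    0]
big caddy z hist [2569 3407   22    8    3    2    3    0    2   15 2739  300    1    1
   89]
caddy top (array([ 529.2, -140.9]), array([142.1,  86.6]), 13.6, np.int64(1567)) z 0.08022775782487665
green (array([ 472.8, -155.4]), array([11.3, 52. ]), 15.5, np.int64(134)) [ 0.47302258 -0.15532392  0.08123231]
bail high [ 0.52258989 -0.14125147  0.11148073] 117 (array([ 522.9, -141.5]), array([11.6, 45.4]), 14.9, np.int64(117)) 0.11884740982461302
boards (array([ 531. , -140.6]), array([150.3,  91.3]), 13.6, np.int64(890))
big (array([338.6,  59.8]), array([ 74.2, 182.9]), 70.0, np.int64(3023)) 0.09679572977429741 0.1484740416463061
plate (577.4771728515625, 134.50074768066406) 169.9404754638672 ((582.7305908203125, 129.98902893066406), (232.59507751464844, 320.96844482421875), 145.69955444335938) 1184
plateL (733.4522094726562, 434.9139099121094) 146.6206817626953 ((723.7673950195312, 425.4371337890625), (231.32334899902344, 276.5286865234375), 139.72035217285156) 1114
bowl (441.6761474609375, 379.15570068359375) 75.30748748779297 ((441.44989013671875, 379.6579895019531), (148.17910766601562, 149.6883087158203), 159.51834106445312) 703
onionbowl (437.5923156738281, -371.5769958496094) 75.13334655761719 ((438.0750427246094, -371.3634338378906), (147.8541717529297, 148.8729705810547), 171.00686645507812) 1071
scene bail [ 0.52777458 -0.14608191  0.10827862] 86 0.11844132415266194
```

View pics/crop1.png

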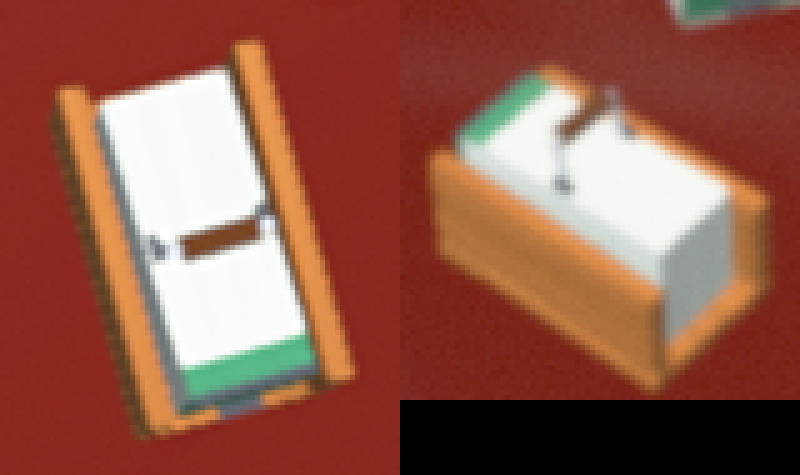

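The crop confirms the choice: a caddy with a green band toward the robot, in the stand, its sleeve at about (379,238) in the top picture and leaning slightly toward the green end. The loose caddy measures about 180 mm long and 97 mm high, so it's the decoy. I'll refine the sleeve, plate and caddy poses.

```bash
python3 - <<'E'
from h import *
f=np.load('pics/top0.npz');p,d=f['p'].astype(int),f['d'];X=cloud('top',d);z=X[...,2]
R,G,B=p[...,0],p[...,1],p[...,2]
b=box(0,340,412,195,280)
br=b&(z>.1)&(R-B>30);print('sleeve',rect(X,br),np.round(np.median(X[br],0),4),np.round(z[br].max(),3))
w=b&(z>.072)&(z<.09)&(abs(R-B)<35)&(G>190);print('white top',rect(X,w),np.median(z[w]))
c=eyes.calibration('top')
def onplane(uv,h):
    Rm,t=np.array(c['R']),np.array(c['t']);o=-Rm.T@t
    r=np.c_[(uv[:,0]-c['cx'])/c['fx'],(uv[:,1]-c['cy'])/c['fy'],np.ones(len(uv))]@Rm
    return (o+r*((h-o[2])/r[:,2])[:,None])[:,:2]*1000
for nm,bb in(('plate',(190,310,160,276)),('plateL',(60,185,105,220))):
    m=((abs(R-B)<60)&(G>90)&box(0,*bb)).astype(np.uint8)
    n,l,s,ce=cv2.connectedComponentsWithStats(m);k=1+np.argmax(s[1:,4])
    ct=max(cv2.findContours((l==k).astype(np.uint8),0,1)[0],key=len);h=cv2.convexHull(ct)[:,0].astype(float)
    print(nm,cv2.fitEllipse(onplane(h,.015).astype(np.float32)))
s=b&(z>.06)&(z<.0745)&(R-B>80);print('boards',rect(X,s))
E
```

```text
sleeve (array([ 523.5, -141.5]), array([ 8.7, 32.1]), 15.2, np.int64(66)) [ 0.523  -0.1418  0.1134] 0.119
white top (array([ 535.3, -138.9]), array([117.6,  54.4]), 14.8, np.int64(1286)) 0.08018945101962155
plate ((586.859619140625, 131.9021453857422), (237.85324096679688, 238.3991241455078), 15.254319190979004)
plateL ((714.311767578125, 415.32208251953125), (237.8635711669922, 238.23782348632812), 172.7913360595703)
boards (array([ 531. , -140.6]), array([150.3,  91.3]), 13.6, np.int64(791))
```

Everything agrees: caddy 130 x 54 mm at (0.5285, -0.1405), heading 194.5°. The sleeve is at (0.523, -0.1415, 0.107), and the plate's centre is (0.587, 0.132), 238 mm across. Now I move over the bail.

```bash

python3 -m jog '[0.4,-0.2,0.35,0,0,-0.1,1, 0.7,-0.3,0.35,0,0,-0.166,1, 1,-0.5,0.35,0,0,-0.166,1, 1,-0.5,0.35,0,0,-0.166,1, 1,-0.5,0.35,0,0,-0.166,1, 1,-0.5,0.35,0,0,-0.166,1, 1,-0.5,0.35,0,0,-0.166,1, 1,-0.5,0.35,0,0,-0.166,1]'
python3 -m jog '[0.75,-1,0,0,0,-0.166,1, 0.75,-1,0,0,0,-0.166,1, 0.75,-1,0,0,0,-0.166,1, 0.75,-1,0,0,0,-0.166,1, 0.75,-1,0,0,0,-0.166,1, 0.75,-1,0,0,0,-0.166,1, 0.75,-1,0,0,0,-0.166,1, 0.75,-1,0,0,0,-0.166,1]'
python3 -m jog '[0.085,-1,0,0,0,0,1, 0.085,-1,0,0,0,0,1, 0.085,-1,0,0,0,0,1, 0.085,-1,0,0,0,0,1, 0.085,-1,0,0,0,0,1, 0.085,-1,0,0,0,0,1, 0.085,-1,0,0,0,0,1]'
python3 -m jog '[0,-0.97,-0.2,0,0,0,1, 0,-0.97,-0.4,0,0,0,1, 0,-0.97,-0.5,0,0,0,1, 0,-0.97,-0.5,0,0,0,1, 0,-0.97,-0.5,0,0,0,1, 0,-0.97,-0.5,0,0,0,1, 0,-0.97,-0.5,0,0,0,1, 0,-0.97,-0.5,0,0,0,1]'
```

```text
clock: 0.77
tcp_pos: [0.3575, 0.4525, 0.301]
orientation: [-0.0, 0.389, 0.921, -0.0]
wrist_force: [-0.1, 0.8, 0.1]
finger_gap: 0.0855
grip_force: 0.0
clock: 1.43
tcp_pos: [0.5061, 0.2526, 0.3004]
orientation: [-0.001, 0.613, 0.79, -0.001]
wrist_force: [-0.7, 0.5, 0.7]
finger_gap: 0.0852
grip_force: 0.0
clock: 2.02
tcp_pos: [0.5224, 0.0539, 0.3011]
orientation: [-0.0, 0.613, 0.79, 0.0]
wrist_force: [0.3, 1.5, 0.3]
finger_gap: 0.0854
grip_force: 0.0
clock: 2.68
tcp_pos: [0.523, -0.1385, 0.2011]
orientation: [-0.001, 0.612, 0.791, 0.0]
wrist_force: [0.0, 0.0, 1.0]
finger_gap: 0.0857
grip_force: 0.0
```

```bash

python3 -m jog '[0,-0.01,-0.15,0,0,0,1, 0,-0.01,-0.3,0,0,0,1, 0,-0.01,-0.4,0,0,0,1, 0,-0.01,-0.48,0,0,0,1, 0,-0.01,-0.54,0,0,0,1, 0,-0.01,-0.555,0,0,0,1, 0,-0.01,-0.555,0,0,0,1, 0,-0.01,-0.555,0,0,0,1]'
python3 -m jog '[0,0,0,0,0,0,-0.4, 0,0,0,0,0,0,-0.6, 0,0,0,0,0,0,-0.8, 0,0,0,0,0,0,-1, 0,0,0,0,0,0,-1, 0,0,0,0,0,0,-1, 0,0,0,0,0,0,-1, 0,0,0,0,0,0,-1, 0,0,0,0,0,0,-1]' 50
```

```text
clock: 3.35
tcp_pos: [0.5242, -0.1413, 0.0918]
orientation: [0.001, 0.611, 0.791, 0.0]
wrist_force: [0.1, 0.6, -0.4]
finger_gap: 0.0854
grip_force: 0.0
clock: 4.1
tcp_pos: [0.5231, -0.1427, 0.0906]
orientation: [0.0, 0.612, 0.791, 0.0]
wrist_force: [-0.9, 0.4, 2.7]
finger_gap: 0.0099
grip_force: 48.7
```

```bash

python3 -m jog '[0,0,0.04,0,0,0,-1, 0,0,0.1,0,0,0,-1, 0,0,0.18,0,0,0,-1, 0,0,0.26,0,0,0,-1, 0,0,0.36,0,0,0,-1, 0,0,0.46,0,0,0,-1, 0,0,0.56,0,0,0,-1, 0,0,0.6,0,0,0,-1, 0,0,0.6,0,0,0,-1, 0,0,0.6,0,0,0,-1, 0,0,0.6,0,0,0,-1]'
python3 - <<'E'
from h import *
p,d=eyes.read_camera('scene');np.savez('pics/s1.npz',p=p,d=d);X=cloud('scene',d)
pt,dt=eyes.read_camera('top')
u,v=proj('scene',np.array([.53,-.14,.15]));u,v=int(u),int(v);print(u,v)
a=cv2.resize(p[max(0,v-100):v+100,max(0,u-100):u+100],None,fx=2,fy=2)
u,v=map(int,proj('top',np.array([.53,-.14,.15])));b=cv2.resize(pt[v-60:v+60,u-60:u+60],(400,400))
cv2.imwrite('pics/lift.png',np.hstack([a,b])[...,::-1])
E
```

```text
clock: 5.02
tcp_pos: [0.5222, -0.1421, 0.2087]
orientation: [-0.001, 0.612, 0.791, -0.0]
wrist_force: [-0.5, -0.0, -3.5]
finger_gap: 0.0099
grip_force: 48.8
275 246
```

View pics/lift.png

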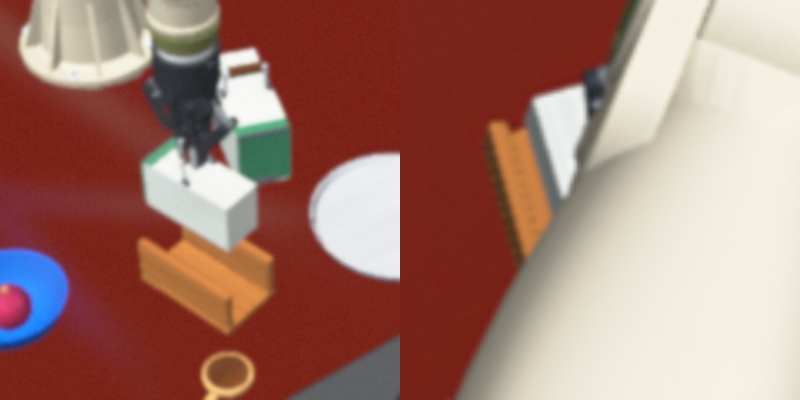

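The caddy hangs level and clear of the stand (scene picture about (275,230)), with 3.5 N on the wrist. Next I carry it to the plate.

```bash

python3 -m jog '[0,0.1,0,0,0,0,-1, 0.02,0.22,0,0,0,0,-1, 0.05,0.36,0,0,0,0,-1, 0.08,0.5,0,0,0,0,-1, 0.11,0.62,0,0,0,0,-1, 0.15,0.72,0,0,0,0,-1, 0.15,0.8,0,0,0,0,-1, 0.15,0.85,0,0,0,0,-1, 0.15,0.85,0,0,0,0,-1]'
python3 -m jog '[0.05,0.1,0,0,0,0,-1, 0.08,0.22,0,0,0,0,-1, 0.12,0.34,-0.05,0,0,0,-1, 0.15,0.43,-0.1,0,0,0,-1, 0.15,0.49,-0.2,0,0,0,-1, 0.15,0.515,-0.3,0,0,0,-1, 0.15,0.515,-0.4,0,0,0,-1, 0.15,0.515,-0.5,0,0,0,-1, 0.15,0.515,-0.55,0,0,0,-1, 0.15,0.515,-0.55,0,0,0,-1, 0.15,0.515,-0.55,0,0,0,-1, 0.15,0.515,-0.55,0,0,0,-1]'
python3 -m jog '[0,0,-0.02,0,0,0,-1, 0,0,-0.04,0,0,0,-1, 0,0,-0.045,0,0,0,-1, 0,0,-0.045,0,0,0,-1]'
```

```text
clock: 5.87
tcp_pos: [0.5523, 0.0294, 0.2093]
orientation: [-0.001, 0.611, 0.791, -0.0]
wrist_force: [0.2, -0.3, -3.9]
finger_gap: 0.0103
grip_force: 49.0
clock: 6.87
tcp_pos: [0.584, 0.13, 0.1015]
orientation: [0.001, 0.613, 0.79, 0.001]
wrist_force: [-0.2, 0.3, -3.6]
finger_gap: 0.0101
grip_force: 49.0
clock: 7.2
tcp_pos: [0.5828, 0.1304, 0.0912]
orientation: [-0.0, 0.612, 0.791, -0.0]
wrist_force: [-0.4, -0.9, -3.6]
finger_gap: 0.0102
grip_force: 49.0
```

```bash

python3 -m jog '[0,0,-0.01,0,0,0,-1, 0,0,-0.02,0,0,0,-1, 0,0,-0.025,0,0,0,-1, 0,0,-0.025,0,0,0,-1]'
python3 -m jog '[0,0,-0.005,0,0,0,-1, 0,0,-0.01,0,0,0,-1, 0,0,-0.01,0,0,0,-1]'|grep -E 'force|pos'
python3 -m jog '[0,0,-0.005,0,0,0,-1, 0,0,-0.005,0,0,0,-1, 0,0,-0.005,0,0,0,-1]'|grep -E 'force|pos'
```

```text
clock: 7.53
tcp_pos: [0.5828, 0.1305, 0.0859]
orientation: [-0.0, 0.612, 0.791, -0.0]
wrist_force: [-0.1, -1.1, -4.5]
finger_gap: 0.0103
grip_force: 49.0
tcp_pos: [0.5833, 0.1305, 0.0847]
wrist_force: [-0.2, 0.2, -2.1]
grip_force: 49.4
tcp_pos: [0.5833, 0.1305, 0.0846]
wrist_force: [-3.2, 0.3, 5.8]
grip_force: 50.0
```

```bash

python3 -m jog '[0,0,0.005,0,0,0,-1, 0,0,0.005,0,0,0,-0.6, 0,0,0.005,0,0,0,-0.3, 0,0,0.005,0,0,0,0, 0,0,0.005,0,0,0,0, 0,0,0.005,0,0,0,0, 0,0,0.005,0,0,0,0]'
python3 -m jog '[0,0,0.1,0,0,0,0.2, 0,0,0.2,0,0,0,1, 0,0,0.4,0,0,0,1, 0,0.2,0.6,0,0,0.05,1, 0,0.4,0.8,0,0,0.1,1, 0,0.6,0.9,0,0,0.15,1, 0,0.8,0.9,0,0,0.2,1, 0,1,0.9,0,0,0.25,1, 0,1,0.9,0,0,0.25,1, 0,1,0.9,0,0,0.25,1]'
python3 - <<'E'
from h import *
p,d=eyes.read_camera('scene');np.savez('pics/s2.npz',p=p,d=d)
pt,dt=eyes.read_camera('top');np.savez('pics/t2.npz',p=pt,d=dt)
C=np.array([.588,.132,.05])
u,v=map(int,proj('scene',C));a=cv2.resize(p[v-75:v+75,u-75:u+75],(400,400))
u,v=map(int,proj('top',C));print(u,v);b=cv2.resize(pt[v-75:v+75,u-75:u+75],(400,400))
cv2.imwrite('pics/plate.png',np.hstack([a,b])[...,::-1])
E
```

```text
clock: 8.62
tcp_pos: [0.5831, 0.1304, 0.0843]
orientation: [0.0, 0.612, 0.791, 0.0]
wrist_force: [-0.5, 0.1, 0.0]
finger_gap: 0.0427
grip_force: 0.0
clock: 9.45
tcp_pos: [0.5825, 0.3359, 0.2646]
orientation: [0.0, 0.258, 0.966, 0.001]
wrist_force: [-0.3, -1.2, -0.5]
finger_gap: 0.0852
grip_force: 0.0
247 213
```

View pics/plate.png

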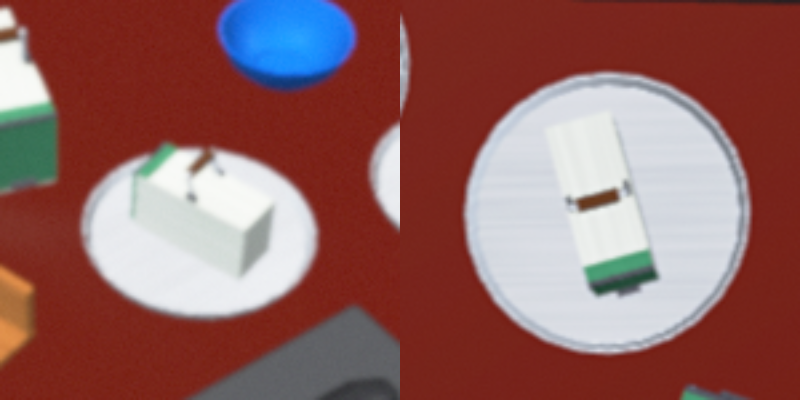

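The caddy stands on the plate, which is at (247,213) in the top view. Its green end faces the robot and the bail is near upright. I'll measure its pose for the side grasp.

```bash
cat > cad.py <<'E'
from h import *
def meas(f):
    f=np.load(f);p,d=f['p'].astype(int),f['d'];X=cloud('top',d);z=X[...,2]
    u,v=map(int,proj('top',np.array([.588,.132,.05])));b=box(0,u-50,u+50,v-50,v+60)
    R,G,B=p[...,0],p[...,1],p[...,2]
    t=b&(z>.066)&(z<.083);r=rect(X,t);print('top',r,np.median(z[t]))
    w=t&(abs(R-B)<35)&(G>170);print('white',rect(X,w))
    g=t&(G-R>40);print('green',rect(X,g))
    s=b&(z>.09);print('sleeve',rect(X,s),np.median(X[s],0))
E
python3 -c "
from cad import *
meas('pics/t2.npz')"
```

```text
top (array([587. , 131.6]), array([134.2,  54.3]), 14.6, np.int64(1478)) 0.07441991177210834
white (array([590.3, 132.5]), array([127.3,  54.3]), 14.6, np.int64(1258))
green (array([533.4, 118.4]), array([13.4, 51.8]), 15.4, np.int64(150))
sleeve (array([581.4, 129.7]), array([13.4, 45.7]), 17.1, np.int64(109)) [0.58031585 0.13002368 0.1048691 ]
```

```bash

python3 -m jog '[0.05,-0.2,0,0,0,0.04,1, 0.1,-0.4,0,0,0,0.08,1, 0.15,-0.6,0,0,0,0.12,1, 0.2,-0.8,0,0,0,0.16,1, 0.233,-0.965,-0.1,0,0,0.2,1, 0.233,-0.965,-0.25,0,0,0.247,1, 0.233,-0.965,-0.4,0,0,0.247,1, 0.233,-0.965,-0.5,0,0,0.247,1, 0.233,-0.965,-0.5,0,0,0.247,1, 0.233,-0.965,-0.5,0,0,0.247,1, 0.233,-0.965,-0.5,0,0,0.247,1]'
```

```text
clock: 10.47
tcp_pos: [0.6303, 0.1371, 0.1659]
orientation: [0.001, -0.121, 0.993, -0.0]
wrist_force: [0.9, -0.9, -0.0]
finger_gap: 0.0853
grip_force: 0.0
```

```bash

python3 -m jog '[-0.005,0.025,0,0,0,0.004,1, -0.005,0.025,-0.1,0,0,0.004,1, -0.005,0.025,-0.22,0,0,0.004,1, -0.005,0.025,-0.35,0,0,0.004,1, -0.005,0.025,-0.46,0,0,0.004,1, -0.005,0.025,-0.55,0,0,0.004,1, -0.005,0.025,-0.6,0,0,0.004,1, -0.005,0.025,-0.62,0,0,0.004,1, -0.005,0.025,-0.625,0,0,0.004,1, -0.005,0.025,-0.625,0,0,0.004,1]'; python3 -c "
from h import *
for i in range(1): s=env.get_state();print(s['tcp_pos'],s['wrist_force'])"
```

```text
clock: 11.3
tcp_pos: [0.6296, 0.1428, 0.0406]
orientation: [0.001, -0.128, 0.992, 0.0]
wrist_force: [0.1, -0.6, -0.3]
finger_gap: 0.0855
grip_force: 0.0
[0.62961505 0.14279632 0.04062941] [ 0.12263451 -0.55906047 -0.28539754]
```

```bash

python3 -m jog '[0,0,0,0,0,0,0.6, 0,0,0,0,0,0,0.4, 0,0,0,0,0,0,0.3, 0,0,0,0,0,0,0.2, 0,0,0,0,0,0,0.1, 0,0,0,0,0,0,-0.2, 0,0,0,0,0,0,-1, 0,0,0,0,0,0,-1, 0,0,0,0,0,0,-1, 0,0,0,0,0,0,-1]' 75
python3 -m jog '[0,0,0.02,0,0,0,-1, 0,0,0.06,0,0,0,-1, 0,0,0.12,0,0,0,-1, 0,0,0.2,0,0,0,-1, 0,0,0.3,0,0,0,-1, 0,0,0.4,0,0,0,-1, 0,0,0.5,0,0,0,-1, 0,0,0.6,0,0,0,-1, 0,0,0.6,0,0,0,-1, 0,0,0.6,0,0,0,-1]'
python3 - <<'E'
from h import *
p,d=eyes.read_camera('scene')
u,v=map(int,proj('scene',np.array([.588,.132,.15])));a=cv2.resize(p[v-85:v+85,u-85:u+85],(500,500))
cv2.imwrite('pics/lift2.png',a[...,::-1])
E
```

```text
clock: 12.13
tcp_pos: [0.6296, 0.1424, 0.0407]
orientation: [0.001, -0.128, 0.992, -0.0]
wrist_force: [-0.0, -0.5, 6.6]
finger_gap: 0.053
grip_force: 79.8
clock: 12.97
tcp_pos: [0.6296, 0.1426, 0.1609]
orientation: [0.002, -0.128, 0.992, 0.0]
wrist_force: [0.7, -1.0, -4.3]
finger_gap: 0.0529
grip_force: 79.4
```

View pics/lift2.png

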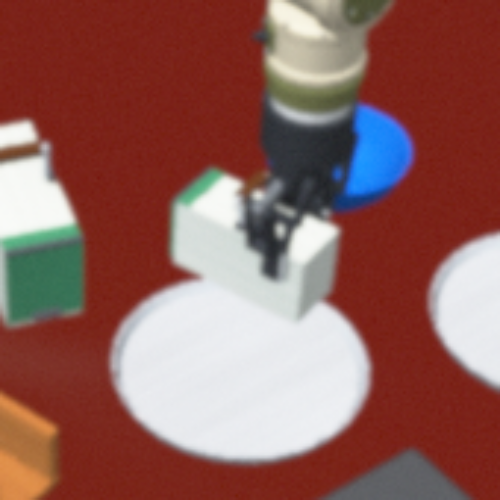

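The caddy is held level by the sides above the plate, at about (255,240) in the crop, with the flap shut and the bail clear of the gripper. Next I carry it to the bowl with a 26° yaw.

```bash

python3 -m jog '[-0.01,0.08,0.02,0,0,0.008,-1, -0.03,0.2,0.04,0,0,0.02,-1, -0.06,0.34,0.04,0,0,0.032,-1, -0.09,0.48,0.04,0,0,0.044,-1, -0.12,0.62,0.04,0,0,0.056,-1, -0.14,0.74,0.04,0,0,0.068,-1, -0.15,0.8,0.04,0,0,0.0725,-1]'
python3 -m jog '[-0.03,0.1,0,0,0,0.01,-1, -0.09,0.23,0,0,0,0.023,-1, -0.15,0.37,0,0,0,0.035,-1, -0.2,0.5,0,0,0,0.048,-1, -0.25,0.62,0,0,0,0.059,-1, -0.29,0.72,0,0,0,0.067,-1, -0.315,0.78,0,0,0,0.0725,-1, -0.315,0.795,0,0,0,0.0725,-1, -0.315,0.795,0,0,0,0.0725,-1, -0.315,0.795,0,0,0,0.0725,-1]'
python3 - <<'E'
from h import *
from scipy.spatial.transform import Rotation as Ro
s=env.get_state();q=s['orientation'];M=Ro.from_quat(np.r_[q[1:],q[0]]).as_matrix();ty=M[:,1];print(s['tcp_pos'],M.round(3).tolist(),s['joint_pos'].round(2))
a=np.arctan2(ty[1],ty[0]);print('ytool deg',np.degrees(a))
h=a+np.pi/2 if np.cos(a+np.pi/2)<0 else a-np.pi/2
hd=np.array([np.cos(h),np.sin(h),0]);yc=np.array([-hd[1],hd[0],0]);print('heading',np.degrees(h),'y axis',yc)
C=np.array([.4415,.3795,0])
for th in(0,20,30,40,50,55):
    t=np.radians(th);L=C-.018*hd+[0,0,.085]
    T=L-(.108*np.cos(t)-.0335*np.sin(t))*hd+[0,0,.108*np.sin(t)+.0335*np.cos(t)]
    print(th,((T-s['tcp_pos'])/.2).round(3),(yc*th/180).round(3))
E
```

```text
clock: 13.6
tcp_pos: [0.5965, 0.3051, 0.1648]
orientation: [-0.002, -0.242, 0.97, 0.0]
wrist_force: [0.3, -0.1, -4.5]
finger_gap: 0.0529
grip_force: 79.8
clock: 14.43
tcp_pos: [0.536, 0.4603, 0.1665]
orientation: [-0.001, -0.348, 0.938, -0.001]
wrist_force: [0.4, -0.5, -3.5]
finger_gap: 0.0532
grip_force: 79.8
[0.53602278 0.46032028 0.1665225 ] [[-0.758, -0.652, -0.001], [-0.652, 0.758, -0.001], [0.001, -0.001, -1.0]] [ 0.6   0.6   0.33  1.31 -0.   -0.11]
ytool deg 130.70458047778504
heading 220.70458047778504 y axis [ 0.65215901 -0.7580822   0.        ]
0 [ 0.005  0.007 -0.24 ] [ 0. -0.  0.]
20 [-0.063 -0.052 -0.066] [ 0.072 -0.084  0.   ]
30 [-0.113 -0.095  0.007] [ 0.109 -0.126  0.   ]
40 [-0.172 -0.146  0.068] [ 0.145 -0.168  0.   ]
50 [-0.239 -0.203  0.114] [ 0.181 -0.211  0.   ]
55 [-0.274 -0.233  0.131] [ 0.199 -0.232  0.   ]
```

```bash

python3 -m jog '[-0.008,-0.006,0,0.015,-0.018,0,-1, -0.02,-0.016,-0.01,0.03,-0.035,0,-1, -0.035,-0.03,-0.03,0.045,-0.053,0,-1, -0.05,-0.04,-0.05,0.06,-0.07,0,-1, -0.063,-0.052,-0.066,0.072,-0.084,0,-1, -0.08,-0.066,-0.045,0.085,-0.098,0,-1, -0.096,-0.08,-0.02,0.097,-0.112,0,-1, -0.113,-0.095,0.007,0.109,-0.126,0,-1, -0.128,-0.108,0.025,0.118,-0.137,0,-1, -0.143,-0.12,0.042,0.127,-0.147,0,-1, -0.157,-0.133,0.055,0.136,-0.158,0,-1, -0.172,-0.146,0.068,0.145,-0.168,0,-1]'
python3 - <<'E'
from h import *
p,d=eyes.read_camera('scene');pt,dt=eyes.read_camera('top')
C=np.array([.46,.39,.1])
u,v=map(int,proj('scene',C));print(u,v);a=cv2.resize(p[v-60:v+60,u-60:u+60],(400,400))
u,v=map(int,proj('top',C));b=cv2.resize(pt[v-60:v+60,u-60:u+60],(400,400))
cv2.imwrite('pics/tip1.png',np.hstack([a,b])[...,::-1])
E
```

```text
clock: 15.43
tcp_pos: [0.5012, 0.4297, 0.1807]
orientation: [0.321, -0.326, 0.881, 0.119]
wrist_force: [-0.2, 0.4, -3.7]
finger_gap: 0.0529
grip_force: 79.9
414 168
```

View pics/tip1.png

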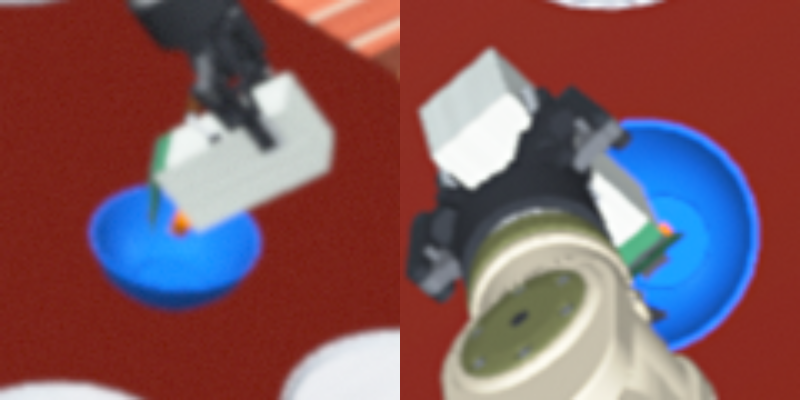

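At 40° the flap has opened and an amber lump is leaving the lip, at (180,222) in the crop, over the bowl. I'll hold, tip slightly more, and count the lumps.

```bash

python3 -m jog '[0,0,0,0,0,0,-1, 0,0,0,0,0,0,-1, 0,0,0,0,0,0,-1, 0,0,0,0,0,0,-1, 0,0,0,0,0,0,-1, -0.013,-0.011,0.01,0.009,-0.01,0,-1, -0.026,-0.022,0.02,0.018,-0.021,0,-1, -0.04,-0.034,0.028,0.027,-0.032,0,-1, -0.053,-0.045,0.037,0.031,-0.037,0,-1, -0.053,-0.045,0.037,0.031,-0.037,0,-1, -0.053,-0.045,0.037,0.031,-0.037,0,-1, -0.053,-0.045,0.037,0.031,-0.037,0,-1]'
python3 -m jog '[0,0,0,0,0,0,-1, 0,0,0,0,0,0,-1, 0,0,0,0,0,0,-1, 0,0,0,0,0,0,-1, 0,0,0,0,0,0,-1, 0,0,0,0,0,0,-1, 0,0,0,0,0,0,-1, 0,0,0,0,0,0,-1]'
python3 - <<'E'
from h import *
p,d=eyes.read_camera('scene');pt,dt=eyes.read_camera('top')
C=np.array([.46,.39,.1])
u,v=map(int,proj('scene',C));a=cv2.resize(p[v-60:v+60,u-60:u+60],(400,400))
u,v=map(int,proj('top',C));b=cv2.resize(pt[v-60:v+60,u-60:u+60],(400,400))
cv2.imwrite('pics/tip2.png',np.hstack([a,b])[...,::-1])
E
```

```text
clock: 16.53
tcp_pos: [0.4914, 0.4237, 0.189]
orientation: [0.387, -0.318, 0.854, 0.143]
wrist_force: [0.4, -0.1, -3.0]
finger_gap: 0.0531
grip_force: 80.0
clock: 17.2
tcp_pos: [0.4906, 0.4232, 0.1883]
orientation: [0.386, -0.318, 0.854, 0.143]
wrist_force: [-0.7, -0.1, -2.9]
finger_gap: 0.0531
grip_force: 80.0
```

View pics/tip2.png

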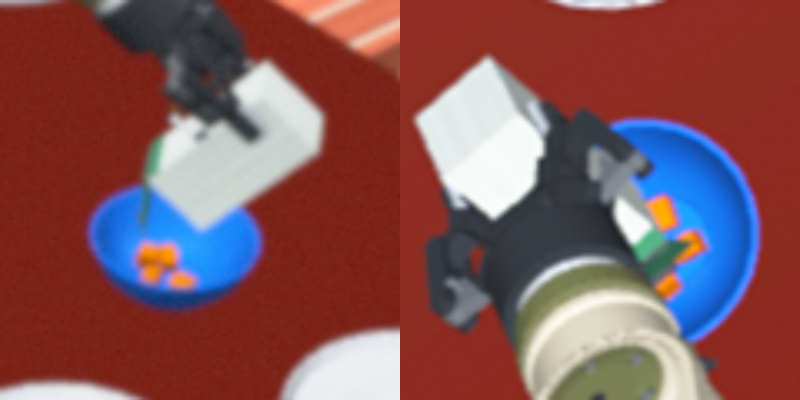

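The picture shows four lumps in the bowl, at about (147,255), (167,255), (150,273) and (182,282) in the scene crop. Now I untip and go back to the plate.

```bash

python3 -m jog '[0.015,0.013,0.05,-0.012,0.014,0,-1, 0.04,0.034,0.05,-0.029,0.034,0,-1, 0.065,0.055,0.05,-0.047,0.055,0,-1, 0.09,0.076,0.05,-0.065,0.076,0,-1, 0.115,0.097,0.05,-0.083,0.097,0,-1, 0.14,0.118,0.05,-0.101,0.118,0,-1, 0.165,0.14,0.05,-0.119,0.139,0,-1, 0.19,0.16,0.04,-0.137,0.16,0,-1, 0.21,0.178,0.03,-0.155,0.181,0,-1, 0.225,0.19,0.02,-0.17,0.198,0,-1, 0.225,0.19,0,-0.176,0.205,0,-1, 0.225,0.19,0,-0.176,0.205,0,-1]'
python3 -m jog '[0.03,-0.08,0,0,0,-0.008,-1, 0.08,-0.2,0,0,0,-0.02,-1, 0.14,-0.34,0,0,0,-0.033,-1, 0.2,-0.48,0,0,0,-0.046,-1, 0.25,-0.61,0,0,0,-0.058,-1, 0.29,-0.72,0,0,0,-0.067,-1, 0.315,-0.795,0,0,0,-0.0725,-1]'
python3 -m jog '[0.03,-0.12,0,0,0,-0.011,-1, 0.06,-0.25,0,0,0,-0.024,-1, 0.09,-0.39,-0.05,0,0,-0.036,-1, 0.12,-0.52,-0.1,0,0,-0.048,-1, 0.14,-0.64,-0.15,0,0,-0.06,-1, 0.15,-0.74,-0.2,0,0,-0.068,-1, 0.15,-0.8,-0.25,0,0,-0.0725,-1, 0.15,-0.8,-0.3,0,0,-0.0725,-1, 0.15,-0.8,-0.3,0,0,-0.0725,-1, 0.15,-0.8,-0.3,0,0,-0.0725,-1]'
```

```text
clock: 18.3
tcp_pos: [0.5373, 0.4624, 0.1855]
orientation: [-0.001, -0.349, 0.937, 0.0]
wrist_force: [0.3, 0.7, -4.9]
finger_gap: 0.0531
grip_force: 79.7
clock: 18.88
tcp_pos: [0.5996, 0.2994, 0.1893]
orientation: [0.001, -0.238, 0.971, 0.0]
wrist_force: [0.2, -0.1, -3.3]
finger_gap: 0.0532
grip_force: 80.0
clock: 19.72
tcp_pos: [0.628, 0.1427, 0.1282]
orientation: [-0.0, -0.128, 0.992, 0.001]
wrist_force: [-0.0, -0.7, -4.0]
finger_gap: 0.0529
grip_force: 79.8
```

```bash

python3 -m jog '[0,0,-0.06,0,0,0,-1, 0,0,-0.15,0,0,0,-1, 0,0,-0.24,0,0,0,-1, 0,0,-0.32,0,0,0,-1, 0,0,-0.37,0,0,0,-1, 0,0,-0.4,0,0,0,-1, 0,0,-0.42,0,0,0,-1, 0,0,-0.42,0,0,0,-1, 0,0,-0.42,0,0,0,-1]'
python3 -m jog '[0,0,-0.005,0,0,0,-1, 0,0,-0.01,0,0,0,-1, 0,0,-0.01,0,0,0,-1]'|grep -E 'force|pos'
```

```text
clock: 20.47
tcp_pos: [0.6292, 0.1426, 0.0451]
orientation: [0.001, -0.128, 0.992, 0.0]
wrist_force: [0.1, -0.0, -4.1]
finger_gap: 0.0533
grip_force: 79.9
tcp_pos: [0.629, 0.1422, 0.0428]
wrist_force: [-0.8, 0.0, -3.8]
grip_force: 79.9
```

```bash

python3 -m jog '[0,0,-0.005,0,0,0,-1, 0,0,-0.005,0,0,0,-1, 0,0,-0.005,0,0,0,-1]'|grep -E 'force|pos'
python3 -m jog '[0,0,-0.005,0,0,0,-1, 0,0,-0.005,0,0,0,-1, 0,0,-0.005,0,0,0,-1]'|grep -E 'force|pos'
```

```text
tcp_pos: [0.6286, 0.1422, 0.0413]
wrist_force: [-0.3, 0.3, -3.0]
grip_force: 79.9
tcp_pos: [0.6288, 0.1422, 0.0407]
wrist_force: [-1.1, -0.0, 0.8]
grip_force: 80.1
```

Contact at the same height as at pick-up. I'll release, rise straight up, and move aside to check.

```bash

python3 -m jog '[0,0,0,0,0,0,0.3, 0,0,0,0,0,0,0.5, 0,0,0,0,0,0,0.7, 0,0,0,0,0,0,1, 0,0,0,0,0,0,1, 0,0,0,0,0,0,1, 0,0,0,0,0,0,1, 0,0,0,0,0,0,1]'
python3 -m jog '[0,0,0.05,0,0,0,1, 0,0,0.15,0,0,0,1, 0,0,0.3,0,0,0,1, 0,0,0.5,0,0,0,1, 0,0,0.7,0,0,0,1, 0,0,0.9,0,0,0,1, 0,0,1,0,0,0,1, -0.2,-0.2,1,0,0,0,1, -0.4,-0.4,1,0,0,0,1, -0.5,-0.6,1,0,0,0,1, -0.5,-0.8,1,0,0,0,1, -0.5,-1,1,0,0,0,1]'
python3 -m jog '[-0.1,-0.2,0,0,0,0,1, -0.1,-0.4,0,0,0,0,1, -0.1,-0.5,0,0,0,0,1, -0.1,-0.6,0,0,0,0,1, -0.1,-0.6,0,0,0,0,1, -0.1,-0.6,0,0,0,0,1]'
python3 - <<'E'
from cad import *
p,d=eyes.read_camera('scene');pt,dt=eyes.read_camera('top');np.savez('pics/t3.npz',p=pt,d=dt);np.savez('pics/s3.npz',p=p,d=d)
meas('pics/t3.npz')
a=cv2.resize(p[130:310,140:540],(800,360));b=cv2.resize(pt[100:340,60:540],(480,240))
c=np.zeros((240,320,3),np.uint8);u,v=map(int,proj('top',np.array([.4415,.3795,.03])));c[:,:240]=cv2.resize(pt[v-45:v+45,u-45:u+45],(240,240))
cv2.imwrite('pics/final.png',np.vstack([a,np.hstack([b,c])])[...,::-1])
X=cloud('top',dt);z=X[...,2]
for nm,b in(('bowl',box(0,90,172,243,325)),('onion',box(0,445,525,238,318))):
    q=(X[b&(z>.05)&(z<.07)][:,:2]*1000).astype(np.float32);print(nm,cv2.fitEllipse(cv2.convexHull(q))[:2])
E
```

```text
clock: 21.88
tcp_pos: [0.6287, 0.1423, 0.0403]
orientation: [-0.0, -0.128, 0.992, 0.0]
wrist_force: [-0.4, 0.2, 0.0]
finger_gap: 0.0852
grip_force: 0.0
clock: 22.88
tcp_pos: [0.5291, -0.0334, 0.2418]
orientation: [0.0, -0.129, 0.992, 0.0]
wrist_force: [0.7, 0.3, 0.5]
finger_gap: 0.0852
grip_force: 0.0
clock: 23.38
tcp_pos: [0.5111, -0.1539, 0.2409]
orientation: [0.0, -0.127, 0.992, 0.0]
wrist_force: [0.0, 0.9, 0.2]
finger_gap: 0.0852
grip_force: 0.0
top (array([586.6, 131.8]), array([134.6,  54.2]), 14.8, np.int64(1487)) 0.07436174908123849
white (array([591.3, 133.1]), array([124.8,  54.2]), 14.9, np.int64(1258))
green (array([532.9, 118.3]), array([13.9, 52. ]), 16.0, np.int64(149))
sleeve (array([579.7, 129.6]), array([11.6, 45.8]), 15.2, np.int64(113)) [0.57957843 0.13011676 0.10491604]
bowl ((441.392578125, 379.12701416015625), (148.01718139648438, 149.18853759765625))
onion ((437.716064453125, -372.6933898925781), (145.6201171875, 149.18017578125))
```

View pics/final.png

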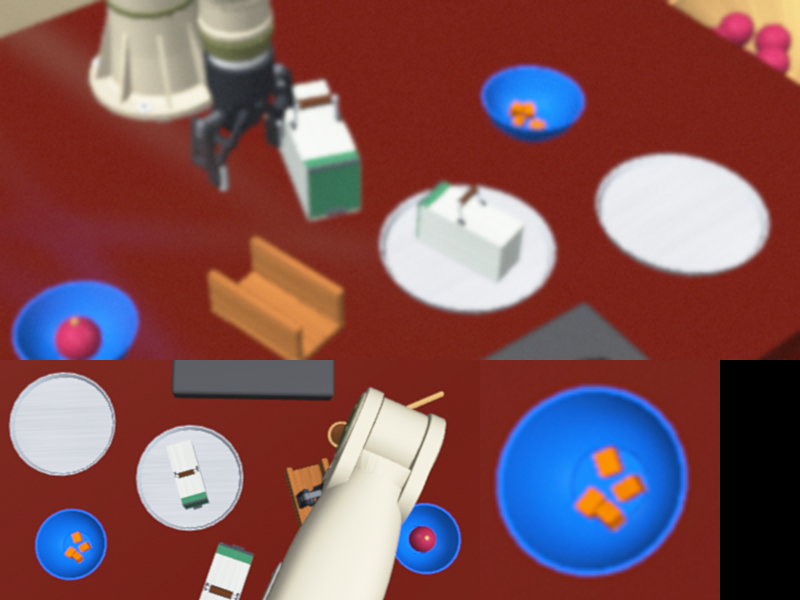

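The bowl at (593,480) holds all four lumps. The caddy stands upright on the plate at (470,230) with its flap shut, and neither bowl has moved.

```bash
python3 -c "
from workcell import env
print(env.hand_in())"
```

```text
the job is handed in; nothing more can be done
None
```

The job is handed in: all four lumps are in the empty blue bowl, and the caddy stands upright on the steel plate with its flap shut and the gripper clear; it was tipped to about 49° and took 23.5 s.

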